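Open the child-resistant solvent bottle

ROBOT

A 7-joint arm with a two-finger parallel gripper is mounted at the origin on the work surface. World frame = base frame: x ahead of the robot, y to its left, z up, the work surface at z = 0. Lengths are in m, angles in rad, forces in N, time in s.
With the tool pointing down it reaches from about 0.4 to 0.75 m from the base axis. Payload 19.5 kg.
Tool frame: the origin (TCP) lies at the very end of the fingers, on their centre line; the grasp point (between the pads) lies 19 mm behind it; z points along the fingers, y is the direction in which the jaws open and shut (so a half turn about z gives the same grasp; the last joint's range is limited). The gripper opens to 85 mm and grips with 20 to 120 N. Pads are 22 mm wide; open, the fingers measure 114 mm over their backs; the gripper's body (76 mm by 85 mm) begins 54 mm behind the grasp point. The pads swing forward as they close: fully open they stand 13 mm farther back than shut.
Start: joints at [-1.199, 0.707, -0.028, 1.485, 0.022, 0.951, -0.075], TCP at [0.231, 0.526, 0.231] pointing down, gripper open.
Joint ranges: [-2.71, 2.71], [-0.32, 2.16], [-1.57, 1.52], [0, 2.45], [-1.46, 4.6], [0, 2.02], [-2.83, 2.83]. Speed limits (rad/s): [1.89, 1.89, 2.57, 2.57, 3.01, 3.01, 3.01].

INTERFACE

Orientations are given as [roll, pitch, yaw] about the fixed x, y, z axes, in that order (R = Rz(yaw) Ry(pitch) Rx(roll)).
In Python, from plant import sensors, imaging, robot gives the robot as it stands. The module is installed in compiled form; this text tells all that it offers.
- The arm moves only by the tool carry_out, never from a script. Its argument "steps" is a list of rows, each an object with "delta_pos": the shift along the tool's x, y, z in cm, a list of three; "roll": the turn about the tool's z in degrees. In form: [{"delta_pos": [x, y, z], "roll": roll}, ...]. A call has 1 to 5 rows; each row is the pose to reach, as a shift and turn from the pose measured when the call began, along the tool's axes at that moment; what a row does not reach only later rows make up. A row lasts 1/12 s, in which the tool goes at most 41.7 mm and 7.16 degrees, less where a joint would pass 70% of its speed; a pose out of reach is approached as far as the arm can. A call with a gripper value outside its range is refused whole. "fingers" is the finger opening in cm, from 0 to 8.54, set as the call begins (left out, the last holds). The fingers move at their own pace and stop on an object; "grip_force" is the grip in N (left out, the last holds). Time passes only in rows, so rows that repeat a pose let the fingers close. It gives the time, the measured TCP pose, the force and the opening at its end, in the units of the state.
- sensors.get_state(): the state, without advancing time (a new reading comes with each control period).
- imaging.read_camera(name): name is "side" or "top"; returns a dict with "img" (400x640x3 uint8, red, green, blue), "range_z" (400x640 float32, m along the optical axis (not along the pixel's ray), 0 where there is no reading), "K" (3x3 intrinsics, pixels), "dist_coeffs" ([k1, k2, p1, p2, k3] as OpenCV has them; the pictures are not rectified), "pose" (4x4, takes a point from camera to world coordinates). Camera axes: x right, y down, z forward; pixel columns grow to the right and rows downward; lengths in m; the calibration is good to about 2 mm. A picture is of the moment at which its call begins.
- robot.close_job(): hands the job in, once; it reports no verdict.
The state is a dict: "time": time; "joint_pos": joint angles; "qvel": joint speeds; "joint_torque": joint torques, N m; "eef_pos": TCP position; "tool_rot": TCP orientation; "wrist_force": force on the tool from outside, world axes, zero at the start; "moment": the same for the moment, N m; "finger_gap": opening from 0.0 (shut) to 1.0 (fully open).
Only numpy, scipy, OpenCV 4.12 (cv2) and the standard library are available. Lean on these libraries where they do the work, as an engineer would, in place of code of your own. Each camera call takes 0.05 s, during which the arm holds its last target. There are 200 camera calls.

TASK

Open the solvent bottle that stands in the vice, not yet pushed down to its bed. Its black cap is child-resistant and only slips round if it is just turned: press it down, firmly but without forcing it, and keep it pressed while turning it anticlockwise (seen from above) until it comes free, then lift it off and set it down gently, open side down, in the shallow round steel dish. Leave the other things on the bench where they are.

Things in the scene. Friction and masses are not known exactly. Their poses are not given: they have to be found in the camera images.
- cap_centre (a point): Centre (half-way up) of the black ribbed round cap on the bottle's neck: 48 mm in diameter, 40 mm high, about 40 g, closed on top, open below, z along its axis (up). Below its open rim there is 10 mm of free height to the bottle's shoulder (4 mm when pressed); the vice, 130 x 110 mm in plan, ends 70 mm below the rim. Once freed it is drawn straight up; the rim clears the neck after 40 mm.
- cap_top (a point): Centre of the cap's top face, 20 mm above the cap's centre. Pressed, the cap and bottle first slip down together (about 3 N) until the bottle seats; then a spring resists, about 7 N plus 0.9 N per mm. The cap must go down on the seated bottle at least 3.5 mm (about 11 N); it bottoms at about 6 mm (13 N), rigid after that; over 40 N in all between cap and bottle is forcing it.
- bayonet (a point): Point on the bottle's axis, hidden in the cap, level with its open rim: two tabs in the cap sit in notches of a collar loose on the neck. Unpressed, the collar just drags round with the cap either way (0.2 N m). Kept pressed, the cap is free after about 1.0 to 1.2 rad anticlockwise seen from above (stop at about 2.2 rad), and the spring then lifts it about 2 mm; clockwise it stays locked.
- neck_top (a point): Point on the bottle's axis, 16 mm above the seated cap's centre. The white round bottle, 69 mm in diameter, slopes in from 76 mm below this point to 40 mm diameter at 46 mm below. It cannot turn, but was left 2 to 28 mm above the bed of its fixed steel vice (not known how far; its height varies): pressed with about 3 N it slips straight down until it seats, pulled with 7 N it rises up to 4 mm.
- dish_floor (a point): Centre of the inner floor of the shallow round steel dish, fixed on the bench: floor 4 mm above the bench, inner diameter 148 mm, rim 6 mm above the floor. The cap standing in it has its centre 20 mm above this point.
- tape: Bystander: grey tape roll lying flat, 64 mm in diameter, 24 mm high; origin at the centre of its underside.
- jar: Bystander: glass jar with a steel lid, 56 mm in diameter, 75 mm high; origin at the centre of its underside.
- driver: Bystander: screwdriver lying on the bench along its x axis, handle to -x; origin at its underside.
- spray: Bystander: white spray can, 60 mm in diameter, 170 mm high; origin at the centre of its underside.
There are look-alikes about, which are no part of the job. Of the things shaped like the part that bears cap_centre, the black one is meant.

How it is judged:
On the way:
1. the cap is freed and lifted clear of the neck (z of cap_centre in the frame of neck_top above 0.025 m), for 0.1 s.
At the end, for the whole second after the job is handed in: The cap stands at rest, open side down and flat (within 7 degrees), on the floor of the steel dish, its axis within 48 mm of the dish's centre, released (horizontal distance between cap_centre and dish_floor below 0.048 m and z of cap_centre in the frame of dish_floor between 0.015 and 0.024 m and angle between cap_centre's own z axis and vertical below 0.12 rad and linear speed of cap below 0.02 m/s); the robot touches nothing.
It fails at once if the cap is forced: more than 40 N between cap and bottle (contact force between cap and bottle above 40 N).
It fails at once if the cap is dropped (falls free faster than 0.7 m/s, about 25 mm) (linear speed of cap above 0.7 m/s and contact force between the fingers and cap below 0.05 N).
It fails at once if the cap is slammed down: more than 60 N between cap and dish (contact force between cap and dish above 60 N).
It fails at once if a bystander is moved more than 30 mm (distance of any of tape, jar, driver, spray from where it was at the start of the episode above 0.03 m).
It also fails if it takes over 67 s, if anything falls off the work surface, if the arm or the gripper's body presses on something with over 40 N, if the wrist force passes 120 N, or if a joint passes its speed limit or range.

## Working session

There is one attempt and no reset: what is moved stays moved. The work goes in short steps, Python scripts to look and compute and a tool call to move; the robot and the scene stay as the last step left them, time stands still between calls to the robot, and variables do not carry over. Pictures are saved under pics/ and viewed, on a budget of 10 in all, crops included, one or two more only if the job needs it, and the job is handed in when it is done.

Besides the shell and the picture viewer there is one more tool, called after "Emit:" as name(argument=value, ...), one argument or row to a line, values as JSON. carry_out: Moves the arm, as the interface text tells. Its arguments: {"type":"object","properties":{"steps":{"type":"array"},"fingers":{"type":"number"},"grip_force":{"type":"number"}},"required":["steps"]}

```bash
mkdir -p pics
cat > h.py <<'E'
import numpy as np, cv2
from plant import sensors, imaging, robot
def cloud(c):
    h,w=c["range_z"].shape
    u,v=np.meshgrid(np.arange(w),np.arange(h))
    p=cv2.undistortPoints(np.stack([u,v],-1).reshape(-1,1,2).astype(np.float64),c["K"],c["dist_coeffs"]).reshape(h,w,2)
    z=c["range_z"]; P=np.dstack([p[...,0]*z,p[...,1]*z,z])
    W=P@c["pose"][:3,:3].T+c["pose"][:3,3]
    W[z==0]=np.nan
    return W
def save(img,n): cv2.imwrite("pics/"+n,img[...,::-1])
E
python3 - <<'E'
from h import *
print(sensors.get_state())
for n in("top","side"):
    c=imaging.read_camera(n); save(c["img"],n+"0.png"); np.savez(n+"0.npz",**c); print(n,c["pose"].round(3).tolist(),c["K"].round(0).tolist())
E
```

```text
{'time': 0.0, 'joint_pos': array([-1.19866093,  0.70706637, -0.02765928,  1.48501218,  0.02197012,
        0.95091843, -0.07551361]), 'qvel': array([-0.00049235,  0.00060829, -0.0006737 ,  0.00135449, -0.00071719,
        0.0012294 ,  0.00128048]), 'joint_torque': array([ 1.20842907e-05, -8.83211946e+01,  1.23428442e+00, -2.36159742e+01,
        1.68124668e-02,  6.67729691e-03,  3.36085805e-05]), 'eef_pos': array([0.23108613, 0.52621946, 0.23084501]), 'tool_rot': array([-3.14048846e+00, -1.50365573e-05,  2.72775878e+00]), 'wrist_force': array([-0.14426787,  0.14219455, -0.10584385]), 'moment': array([ 0.01207698, -0.00531067,  0.01537086]), 'finger_gap': 1.0039194718772482}
top [[-0.004, -0.993, 0.119, 0.415], [-1.0, 0.001, -0.02, 0.022], [0.02, -0.119, -0.993, 1.412], [0.0, 0.0, 0.0, 1.0]] [[464.0, 0.0, 314.0], [0.0, 464.0, 195.0], [0.0, 0.0, 1.0]]
side [[0.843, -0.336, 0.42, 0.057], [-0.537, -0.554, 0.636, -0.752], [0.019, -0.762, -0.647, 0.908], [0.0, 0.0, 0.0, 1.0]] [[434.0, 0.0, 310.0], [0.0, 434.0, 206.0], [0.0, 0.0, 1.0]]
```

View pics/top0.png

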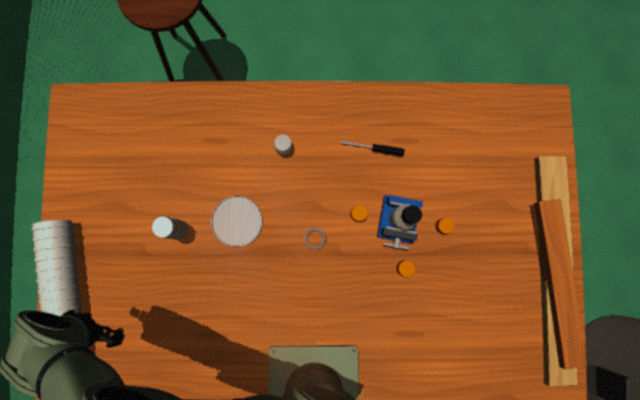

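View pics/side0.png

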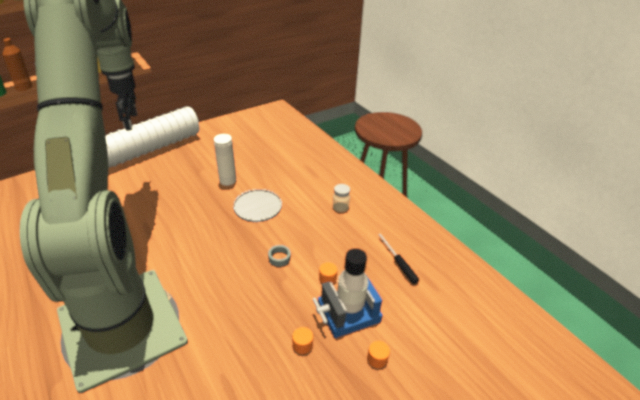

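Top picture: the black cap on the bottle is at (411,214), and the dish is at (237,221). The orange look-alike caps at (360,213), (446,226) and (406,268) are not wanted. The jar is at (284,146), the spray at (163,228), the tape at (315,238) and the driver at (375,148). The side picture agrees, with the black cap at (356,262). I choose the black one.

Run:
```python
from h import *
t=dict(np.load("top0.npz")); s=dict(np.load("side0.npz"))
T=cloud(t);S=cloud(s)
a=cv2.resize(t["img"][180:260,365:465],None,fx=5,fy=5); b=cv2.resize(s["img"][235:335,310:400],None,fx=4,fy=4)
b=cv2.copyMakeBorder(b,0,0,0,0,0); h=max(a.shape[0],b.shape[0])
save(np.hstack([a,b]) if a.shape[0]==b.shape[0] else np.hstack([cv2.copyMakeBorder(x,0,h-x.shape[0],0,0,0) for x in(a,b)]),"crop0.png")
for n,c,W in(("top",t,T),("side",s,S)):
    g=c["img"].max(2)
    m=(g<70)&(W[...,2]>.12)&(W[...,0]>.2)&(W[...,1]<.0)&(W[...,1]>-.4)
    k,l,st,ce=cv2.connectedComponentsWithStats(m.astype(np.uint8))
    for i in range(1,k):
        if st[i,4]>30:
            P=W[l==i]; z=np.nanpercentile(P[:,2],95); Q=P[P[:,2]>z-.006]
            print(n,st[i],"top z",z,"min z",P[:,2].min(),"ctr topface",Q.mean(0),(Q.max(0)+Q.min(0))/2,np.ptp(Q,axis=0))
# dish
    C=W[...,:2]-[.37,.20]
for n,c,W,roi in(("top",t,T,(190,255,205,270)),("side",s,S,(180,230,225,290))):
    v0,v1,u0,u1=roi; I=c["img"][v0:v1,u0:u1].astype(int); P=W[v0:v1,u0:u1]
    m=(np.ptp(I,axis=2)<50)&(P[...,2]<.03)&(I.max(2)>110); Q=P[m]
    (cx,cy),r=cv2.minEnclosingCircle(Q[:,:2].astype(np.float32)); print(n,"dish",cx,cy,r,np.median(Q,0))
for n,u,v in(("jar",284,146),("spray",163,228),("tape",306,238),("driver",390,151),("or1",360,213),("or2",446,226),("or3",406,268),("vice",388,232)): print(n,T[v,u].round(3))
```

```text
top [401 206  21  21 311] top z 0.21324568569620606 min z 0.12609494610256067 ctr topface [ 0.50907276 -0.25888842  0.21028946] [ 0.50891361 -0.25920167  0.2121194 ] [0.04248395 0.04524412 0.00974272]
side [346 250  20  25 413] top z 0.21136261210470578 min z 0.17213068156924705 ctr topface [ 0.5020637  -0.26354748  0.20959075] [ 0.50244029 -0.26310714  0.2092472 ] [0.04087115 0.04179742 0.00743452]
top dish 0.5050226449966431 0.22990480065345764 0.0770263671875 [0.50483559 0.23018218 0.0020063 ]
side dish 0.48779934644699097 0.2721831798553467 0.12263104319572449 [0.49595702 0.23105633 0.00337198]
jar [0.721 0.083 0.073]
spray [0.476 0.404 0.166]
tape [0.453 0.019 0.02 ]
driver [ 0.718 -0.24   0.017]
or1 [ 0.526 -0.142  0.038]
or2 [ 0.486 -0.402  0.034]
or3 [ 0.362 -0.277  0.035]
vice [ 0.467 -0.216  0.085]
```

View pics/crop0.png

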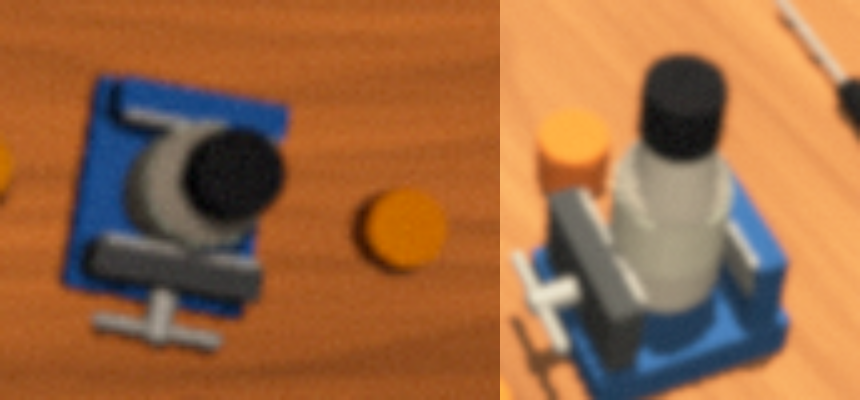

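The crop confirms it: the black cap sits on the white bottle in the blue vice, and the others are orange. Both cameras put the cap top at about (0.506, -0.261, 0.212). The dish is at (0.505, 0.230). I'll go over first, by way of (0.5, 0.1).

Emit:
carry_out(
  steps=[
    {"delta_pos": [-3,-2,-1],"roll": 0},
    {"delta_pos": [-6,-4,-2],"roll": 0},
    {"delta_pos": [-9,-6,-3],"roll": 0},
    {"delta_pos": [-12,-8,-4],"roll": 0},
    {"delta_pos": [-15,-10,-5],"roll": 0},
  ],
  fingers=8.54,
  grip_force=100,
)

```text
time: 0.52
eef_pos: [0.3288, 0.3728, 0.2813]
tool_rot: [-3.14, -0.0, 2.728]
wrist_force: [1.9, 0.8, -0.8]
finger_gap: 0.999
```

Emit:
carry_out(
  steps=[
    {"delta_pos": [-3,-2,0],"roll": 0},
    {"delta_pos": [-6,-4,0],"roll": 0},
    {"delta_pos": [-9,-6,0],"roll": 0},
    {"delta_pos": [-12,-8,0],"roll": 0},
    {"delta_pos": [-14,-9.5,0],"roll": 0},
  ],
)

```text
time: 0.93
eef_pos: [0.4202, 0.2266, 0.2814]
tool_rot: [-3.139, 0.001, 2.726]
wrist_force: [0.6, 0.3, -0.3]
finger_gap: 0.998
```

Emit:
carry_out(
  steps=[
    {"delta_pos": [-2,-3,0],"roll": 0},
    {"delta_pos": [-4,-6,0],"roll": 0},
    {"delta_pos": [-6,-9,0],"roll": 0},
    {"delta_pos": [-8,-12,0],"roll": 0},
    {"delta_pos": [-10,-15,0],"roll": 0},
  ],
)

```text
time: 1.35
eef_pos: [0.451, 0.0472, 0.2817]
tool_rot: [-3.139, 0.0, 2.726]
wrist_force: [0.2, 0.5, 0.2]
finger_gap: 0.998
```

Emit:
carry_out(
  steps=[
    {"delta_pos": [-2,-3,0],"roll": 7},
    {"delta_pos": [-4,-6,0],"roll": 14},
    {"delta_pos": [-6,-9,0],"roll": 21},
    {"delta_pos": [-8,-12,0],"roll": 28},
    {"delta_pos": [-10,-15,0],"roll": 35},
  ],
)

```text
time: 1.77
eef_pos: [0.4817, -0.1323, 0.2821]
tool_rot: [-3.14, 0.002, 2.109]
wrist_force: [1.0, 1.0, -0.6]
finger_gap: 1.0
```

Emit:
carry_out(
  steps=[
    {"delta_pos": [0,0,0],"roll": 7},
    {"delta_pos": [0,0,0],"roll": 14},
    {"delta_pos": [0,0,0],"roll": 21},
    {"delta_pos": [0,0,0],"roll": 28},
    {"delta_pos": [0,0,0],"roll": 35},
  ],
)

```text
time: 2.18
eef_pos: [0.4816, -0.1323, 0.2819]
tool_rot: [-3.141, 0.002, 1.492]
wrist_force: [0.1, 0.3, 0.5]
finger_gap: 1.0
```

Emit:
carry_out(
  steps=[
    {"delta_pos": [0,0,0],"roll": 7},
    {"delta_pos": [0,0,0],"roll": 14},
    {"delta_pos": [0,0,0],"roll": 21},
    {"delta_pos": [0,0,0],"roll": 28},
    {"delta_pos": [0,0,0],"roll": 28},
  ],
)

```text
time: 2.6
eef_pos: [0.4816, -0.132, 0.2816]
tool_rot: [-3.141, 0.003, 0.997]
wrist_force: [-0.3, 0.5, 0.6]
finger_gap: 1.003
```

```bash
cat > fit.py <<'E'
from h import *
from scipy.optimize import least_squares
def proj(c,P):
    M=np.linalg.inv(c["pose"]); r=cv2.Rodrigues(M[:3,:3])[0]
    return cv2.projectPoints(P.astype(np.float64),r,M[:3,3],c["K"],c["dist_coeffs"])[0].reshape(-1,2)
a=np.linspace(0,2*np.pi,60); ring=np.c_[.024*np.cos(a),.024*np.sin(a)]
cyl=np.vstack([np.c_[ring,0*a],np.c_[ring,0*a-.04]])
O={}
for n,ref in(("top",(411,214)),("side",(356,262))):
    c=dict(np.load(n+"0.npz")); g=c["img"].max(2); m=(g<75).astype(np.uint8)
    l=cv2.connectedComponentsWithStats(m,connectivity=4)
    i=l[1][ref[1],ref[0]]; x,y,w,h,A=l[2][i]; print(n,x,y,w,h,A)
    O[n]=(c,np.array([x-.5,y-.5,x+w-.5,y+h-.5]))
def box(c,p):
    q=proj(c,cyl+p); return np.r_[q.min(0),q.max(0)]
for ns in(("top","side"),("top",),("side",)):
    f=lambda p:np.concatenate([box(O[n][0],p)-O[n][1] for n in ns])
    s=least_squares(f,[.506,-.261,.212],x_scale=.01,diff_step=1e-4); print(ns,s.x.round(4),s.fun.round(1))
E
python3 fit.py
```

```text
top 401 206 21 22 325
side 346 250 20 25 424
('top', 'side') [ 0.5046 -0.2599  0.2089] [ 0.   1.   0.2 -1.9 -1.9 -1.5  1.2  1.6]
('top',) [ 0.4983 -0.2429  0.2807] [-0.8  0.8  0.8 -0.9]
('side',) [ 0.5662 -0.1937  0.1116] [-0.2  0.1  0.2 -0.1]
```

Emit:
carry_out(
  steps=[
    {"delta_pos": [-3,3,0],"roll": 0},
    {"delta_pos": [-6,6,0],"roll": 0},
    {"delta_pos": [-9.5,8.9,0],"roll": 0},
    {"delta_pos": [-9.5,8.9,1],"roll": 0},
    {"delta_pos": [-9.5,8.9,3],"roll": 0},
  ],
)

```text
time: 3.02
eef_pos: [0.5045, -0.2636, 0.2524]
tool_rot: [3.139, 0.004, 0.998]
wrist_force: [0.5, 0.9, -0.3]
finger_gap: 0.999
```

Emit:
carry_out(
  steps=[
    {"delta_pos": [0,0,1.5],"roll": 0},
    {"delta_pos": [0,0,3],"roll": 0},
    {"delta_pos": [0,0,4],"roll": 0},
    {"delta_pos": [0,0,4],"roll": 0},
  ],
)

```text
time: 3.35
eef_pos: [0.5038, -0.2634, 0.2105]
tool_rot: [-3.141, 0.004, 1.002]
wrist_force: [0.3, 0.4, -0.6]
finger_gap: 1.001
```

Run:
```python
from h import *
c=imaging.read_camera("side"); d=imaging.read_camera("top")
a=cv2.resize(c["img"][200:300,300:420],None,fx=3.3,fy=3.3);b=cv2.resize(d["img"][160:260,350:470],None,fx=3.3,fy=3.3)
save(np.hstack([a,b]),"near1.png"); s=sensors.get_state(); print(s["eef_pos"],s["joint_pos"],s["wrist_force"])
```

```text
[ 0.50451222 -0.2638485   0.21253396] [ 0.23000428  0.75254336  0.39053381  1.54265583 -0.33101606  0.91045572
  0.15869071] [-0.59003487  0.59746652  0.19392817]
```

View pics/near1.png

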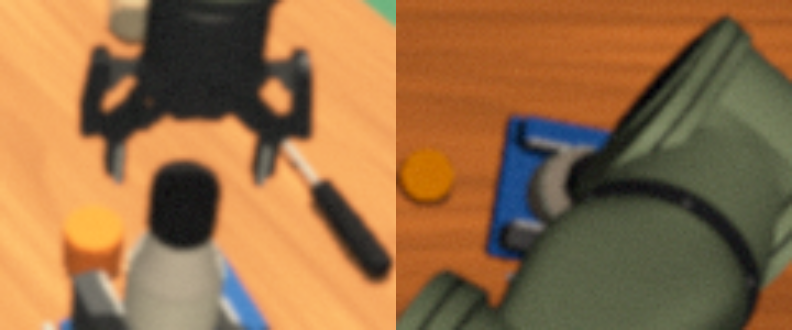

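The fingers straddle the cap: tips at (117,170) and (263,170) in the crop, cap at about (185,200). Next I lower them, with a small lateral correction.

Emit:
carry_out(
  steps=[
    {"delta_pos": [0.3,-0.1,1],"roll": 0},
    {"delta_pos": [0.3,-0.1,2],"roll": 0},
    {"delta_pos": [0.3,-0.1,3],"roll": 0},
    {"delta_pos": [0.3,-0.1,4],"roll": 0},
    {"delta_pos": [0.3,-0.1,4],"roll": 0},
  ],
)

```text
time: 3.87
eef_pos: [0.5047, -0.2607, 0.1707]
tool_rot: [-3.141, 0.004, 1.001]
wrist_force: [-0.3, 0.1, -0.5]
finger_gap: 1.001
```

Emit:
carry_out(
  steps=[
    {"delta_pos": [0,0,0],"roll": 0},
    {"delta_pos": [0,0,0],"roll": 0},
    {"delta_pos": [0,0,0],"roll": 0},
    {"delta_pos": [0,0,0],"roll": 0},
    {"delta_pos": [0,0,0],"roll": 0},
  ],
  fingers=4,
  grip_force=80,
)

```text
time: 4.28
eef_pos: [0.505, -0.261, 0.1711]
tool_rot: [3.141, 0.004, 1.001]
wrist_force: [1.1, -2.2, 2.3]
finger_gap: 0.54
```

Emit:
carry_out(
  steps=[
    {"delta_pos": [0,0,0],"roll": 0},
    {"delta_pos": [0,0,0],"roll": 0},
    {"delta_pos": [0,0,0],"roll": 0},
    {"delta_pos": [0,0,0],"roll": 0},
    {"delta_pos": [0,0,0],"roll": 0},
  ],
)

```text
time: 4.7
eef_pos: [0.505, -0.2609, 0.1712]
tool_rot: [3.141, 0.004, 1.001]
wrist_force: [1.2, -0.3, 0.6]
finger_gap: 0.541
```

Emit:
carry_out(
  steps=[
    {"delta_pos": [0,0,0.1],"roll": 0},
    {"delta_pos": [0,0,0.2],"roll": 0},
    {"delta_pos": [0,0,0.3],"roll": 0},
    {"delta_pos": [0,0,0.3],"roll": 0},
  ],
  grip_force=110,
)

```text
time: 5.03
eef_pos: [0.5051, -0.261, 0.168]
tool_rot: [3.14, 0.004, 1.001]
wrist_force: [0.8, -0.7, 1.8]
finger_gap: 0.539
```

Emit:
carry_out(
  steps=[
    {"delta_pos": [0,0,0.1],"roll": 0},
    {"delta_pos": [0,0,0.2],"roll": 0},
    {"delta_pos": [0,0,0.3],"roll": 0},
    {"delta_pos": [0,0,0.3],"roll": 0},
  ],
)

```text
time: 5.37
eef_pos: [0.5051, -0.261, 0.1648]
tool_rot: [3.141, 0.004, 1.001]
wrist_force: [1.4, -0.3, -0.9]
finger_gap: 0.538
```

Emit:
carry_out(
  steps=[
    {"delta_pos": [0,0,0.1],"roll": 0},
    {"delta_pos": [0,0,0.2],"roll": 0},
    {"delta_pos": [0,0,0.3],"roll": 0},
    {"delta_pos": [0,0,0.3],"roll": 0},
  ],
)

```text
time: 5.7
eef_pos: [0.5051, -0.261, 0.1616]
tool_rot: [3.141, 0.004, 1.001]
wrist_force: [1.2, -0.9, -0.8]
finger_gap: 0.536
```

Emit:
carry_out(
  steps=[
    {"delta_pos": [0,0,0.1],"roll": 0},
    {"delta_pos": [0,0,0.2],"roll": 0},
    {"delta_pos": [0,0,0.3],"roll": 0},
  ],
)

```text
time: 5.95
eef_pos: [0.5051, -0.261, 0.1585]
tool_rot: [3.141, 0.004, 1.001]
wrist_force: [1.7, -1.2, 2.0]
finger_gap: 0.54
```

Run:
```python
from h import *
c=imaging.read_camera("side")
save(cv2.resize(c["img"][200:330,290:430],None,fx=4,fy=4,interpolation=2),"near2.png"); s=sensors.get_state(); print(s["eef_pos"],s["wrist_force"])
```

```text
[ 0.50502772 -0.2609838   0.15835703] [ 1.93473404 -0.67623577  2.51161206]
```

View pics/near2.png

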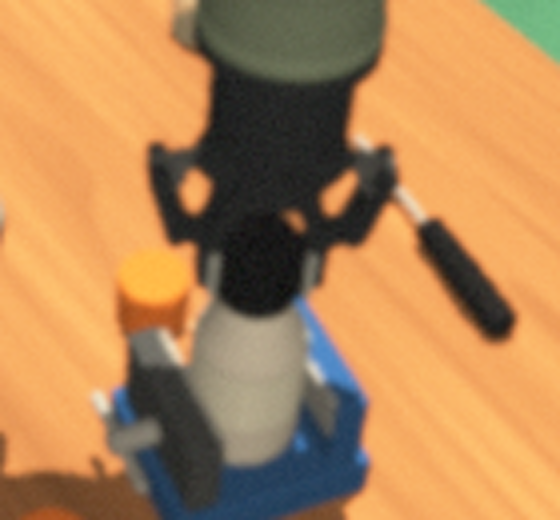

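The cap is held between the pads at (260,265), its rim level with the fingertips, and the bottle has moved down with it. I keep pressing.

Emit:
carry_out(
  steps=[
    {"delta_pos": [0,0,0.1],"roll": 0},
    {"delta_pos": [0,0,0.2],"roll": 0},
    {"delta_pos": [0,0,0.3],"roll": 0},
  ],
)

```text
time: 6.25
eef_pos: [0.5051, -0.261, 0.1553]
tool_rot: [3.141, 0.004, 1.001]
wrist_force: [0.3, 0.2, 7.0]
finger_gap: 0.542
```

Emit:
carry_out(
  steps=[
    {"delta_pos": [0,0,0.1],"roll": 0},
    {"delta_pos": [0,0,0.2],"roll": 0},
    {"delta_pos": [0,0,0.3],"roll": 0},
  ],
)

```text
time: 6.5
eef_pos: [0.5051, -0.261, 0.1525]
tool_rot: [3.14, 0.004, 1.001]
wrist_force: [-0.8, 1.0, 9.5]
finger_gap: 0.537
```

Emit:
carry_out(
  steps=[
    {"delta_pos": [0,0,0.1],"roll": 0},
    {"delta_pos": [0,0,0.15],"roll": 0},
    {"delta_pos": [0,0,0.2],"roll": 0},
    {"delta_pos": [0,0,0.2],"roll": 0},
  ],
)

```text
time: 6.83
eef_pos: [0.5052, -0.261, 0.1508]
tool_rot: [3.14, 0.003, 1.001]
wrist_force: [-1.4, 0.6, 11.2]
finger_gap: 0.536
```

Run:
```python
from h import *
F=[]
for i in range(6):
    imaging.read_camera("side"); s=sensors.get_state(); F.append(s["wrist_force"])
print(np.round(F,1),s["eef_pos"],s["moment"],s["joint_pos"])
```

```text
[[-0.2  1.  10.5]
 [-0.5  0.8 11.2]
 [-0.3  0.7 10.4]
 [-1.1  0.4 11.4]
 [-0.7  0.4 10.4]
 [-0.3  0.2 11.6]] [ 0.50516263 -0.26099445  0.15089768] [0.2049929  0.08330002 0.00966244] [ 0.24456688  0.83041805  0.34931923  1.61652649 -0.3703651   0.75939516
  0.18961143]
```

Emit:
carry_out(
  steps=[
    {"delta_pos": [0,0,0.1],"roll": 0},
    {"delta_pos": [0,0,0.1],"roll": -5},
    {"delta_pos": [0,0,0.1],"roll": -10},
    {"delta_pos": [0,0,0.1],"roll": -15},
    {"delta_pos": [0,0,0.1],"roll": -15},
  ],
)

```text
time: 7.55
eef_pos: [0.5054, -0.2613, 0.1504]
tool_rot: [3.14, 0.004, 1.268]
wrist_force: [0.8, -0.0, 11.0]
finger_gap: 0.54
```

Emit:
carry_out(
  steps=[
    {"delta_pos": [0,0,0.1],"roll": -5},
    {"delta_pos": [0,0,0.1],"roll": -10},
    {"delta_pos": [0,0,0.1],"roll": -15},
    {"delta_pos": [0,0,0.1],"roll": -20},
    {"delta_pos": [0,0,0.1],"roll": -20},
  ],
)

```text
time: 7.97
eef_pos: [0.5059, -0.2616, 0.1501]
tool_rot: [3.139, 0.005, 1.623]
wrist_force: [1.4, -0.4, 11.1]
finger_gap: 0.544
```

Emit:
carry_out(
  steps=[
    {"delta_pos": [0,0,0.05],"roll": -5},
    {"delta_pos": [0,0,0.05],"roll": -10},
    {"delta_pos": [0,0,0.05],"roll": -15},
    {"delta_pos": [0,0,0.05],"roll": -20},
    {"delta_pos": [0,0,0.05],"roll": -20},
  ],
)

```text
time: 8.38
eef_pos: [0.5068, -0.2621, 0.1503]
tool_rot: [3.139, 0.007, 1.978]
wrist_force: [4.3, -0.3, 11.6]
finger_gap: 0.542
```

Emit:
carry_out(
  steps=[
    {"delta_pos": [0.05,-0.05,0.05],"roll": -5},
    {"delta_pos": [0.1,-0.1,0.05],"roll": -10},
    {"delta_pos": [0.1,-0.1,0.05],"roll": -15},
    {"delta_pos": [0.1,-0.1,0.05],"roll": -20},
    {"delta_pos": [0.1,-0.1,0.05],"roll": -20},
  ],
)

```text
time: 8.8
eef_pos: [0.5077, -0.262, 0.1508]
tool_rot: [3.139, 0.012, 2.334]
wrist_force: [10.7, -1.4, 12.4]
finger_gap: 0.536
```

Emit:
carry_out(
  steps=[
    {"delta_pos": [-0.05,0.1,0.05],"roll": 0},
    {"delta_pos": [-0.05,0.2,0.05],"roll": 0},
    {"delta_pos": [-0.05,0.25,0.05],"roll": -4},
    {"delta_pos": [-0.05,0.25,0.05],"roll": -8},
    {"delta_pos": [-0.05,0.25,0.05],"roll": -8},
  ],
)

```text
time: 9.22
eef_pos: [0.5098, -0.2609, 0.1507]
tool_rot: [3.141, 0.013, 2.478]
wrist_force: [-0.3, -0.8, 11.1]
finger_gap: 0.54
```

Run:
```python
from h import *
s=sensors.get_state(); print(s["eef_pos"],s["moment"],s["wrist_force"],s["joint_pos"])
```

```text
[ 0.50981637 -0.26086111  0.15070343] [-0.01346372  0.24211042 -0.02969707] [-0.28917571 -0.8261561  11.11844447] [ 0.4568751   0.80048543 -0.0803035   1.60762089  0.09087683  0.72426519
  1.240632  ]
```

Turned 1.48 rad while pressed at 11 N. Now a slow lift, watching for any pull.

Emit:
carry_out(
  steps=[
    {"delta_pos": [0,0,-0.1],"roll": 0},
    {"delta_pos": [0,0,-0.2],"roll": 0},
    {"delta_pos": [0,0,-0.4],"roll": 0},
    {"delta_pos": [0,0,-0.6],"roll": 0},
    {"delta_pos": [0,0,-0.8],"roll": 0},
  ],
)

```text
time: 9.63
eef_pos: [0.5096, -0.2608, 0.1588]
tool_rot: [3.141, 0.013, 2.478]
wrist_force: [0.7, -0.4, -0.0]
finger_gap: 0.538
```

Emit:
carry_out(
  steps=[
    {"delta_pos": [0,0,-0.1],"roll": 0},
    {"delta_pos": [0,0,-0.2],"roll": 0},
    {"delta_pos": [0,0,-0.3],"roll": 0},
  ],
)

```text
time: 9.88
eef_pos: [0.5093, -0.2607, 0.1616]
tool_rot: [3.141, 0.012, 2.478]
wrist_force: [0.2, -0.8, -0.5]
finger_gap: 0.54
```

Free: it has risen 11 mm with no pull. On up.

Emit:
carry_out(
  steps=[
    {"delta_pos": [0,0,-1],"roll": 0},
    {"delta_pos": [0,0,-2],"roll": 0},
    {"delta_pos": [0,0,-3],"roll": 0},
    {"delta_pos": [0,0,-4],"roll": 0},
    {"delta_pos": [0,0,-5],"roll": 0},
  ],
)

```text
time: 10.3
eef_pos: [0.5089, -0.2603, 0.2132]
tool_rot: [3.141, 0.013, 2.478]
wrist_force: [0.6, -0.6, 0.2]
finger_gap: 0.539
```

Emit:
carry_out(
  steps=[
    {"delta_pos": [0,0,-1],"roll": 0},
    {"delta_pos": [0,0,-2],"roll": 0},
    {"delta_pos": [0,0,-3],"roll": 0},
    {"delta_pos": [0,0,-3],"roll": 0},
  ],
)

```text
time: 10.63
eef_pos: [0.5092, -0.2604, 0.2457]
tool_rot: [3.14, 0.016, 2.478]
wrist_force: [0.5, -0.3, 0.2]
finger_gap: 0.538
```

Run:
```python
from h import *
c=imaging.read_camera("side")
save(cv2.resize(c["img"][170:330,290:430],None,fx=3.5,fy=3.5,interpolation=2),"lift.png"); s=sensors.get_state(); print(s["eef_pos"],s["tool_rot"],s["wrist_force"])
y=s["tool_rot"][2]; d=np.array([.505,.230])-s["eef_pos"][:2]
print("tool d cm",100*(d@[np.cos(y),np.sin(y)]),100*(d@[np.sin(y),-np.cos(y)]))
```

```text
[ 0.50892469 -0.26027239  0.24445625] [3.14031464 0.01498539 2.47790647] [-0.00244665 -0.20350472 -0.39769798]
tool d cm 30.511150790689655 38.37830003945993
```

View pics/lift.png

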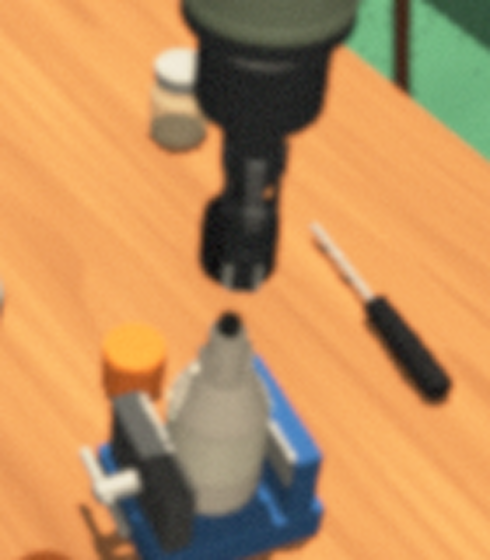

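The cap is in the gripper at about (238,240) and the bottle's neck is open at (230,325). I carry it to the dish.

Emit:
carry_out(
  steps=[
    {"delta_pos": [2,2.5,0],"roll": 0},
    {"delta_pos": [4,5,0],"roll": 0},
    {"delta_pos": [6,7.5,0],"roll": 0},
    {"delta_pos": [8,10,0],"roll": 0},
    {"delta_pos": [10,12.5,0],"roll": 0},
  ],
)

```text
time: 11.1
eef_pos: [0.5067, -0.0987, 0.243]
tool_rot: [3.14, 0.015, 2.478]
wrist_force: [0.6, 0.2, -1.1]
finger_gap: 0.538
```

Emit:
carry_out(
  steps=[
    {"delta_pos": [2,2.5,0],"roll": 0},
    {"delta_pos": [4,5,0],"roll": 0},
    {"delta_pos": [6,7.5,0],"roll": 0},
    {"delta_pos": [8,10,0],"roll": 0},
    {"delta_pos": [10,12.5,0],"roll": 0},
  ],
)

```text
time: 11.52
eef_pos: [0.5045, 0.0628, 0.2414]
tool_rot: [3.141, 0.014, 2.478]
wrist_force: [0.6, 0.5, 0.6]
finger_gap: 0.541
```

Emit:
carry_out(
  steps=[
    {"delta_pos": [2,2.5,0],"roll": 0},
    {"delta_pos": [4,5,0],"roll": 0},
    {"delta_pos": [6,7.5,0],"roll": 0},
    {"delta_pos": [8,10,0],"roll": 0},
    {"delta_pos": [10,12.5,0],"roll": 0},
  ],
)

```text
time: 11.93
eef_pos: [0.5023, 0.2245, 0.2399]
tool_rot: [3.141, 0.014, 2.478]
wrist_force: [0.9, 0.2, -0.0]
finger_gap: 0.541
```

Run:
```python
from h import *
c=imaging.read_camera("side")
save(cv2.resize(c["img"][100:260,180:340],None,fx=3,fy=3,interpolation=2),"dish.png"); s=sensors.get_state(); print(s["eef_pos"],s["tool_rot"],s["wrist_force"])
y=s["tool_rot"][2]; d=np.array([.505,.230])-s["eef_pos"][:2]
print("tool d cm",100*(d@[np.cos(y),np.sin(y)]),100*(d@[np.sin(y),-np.cos(y)]))
```

```text
[0.50120901 0.23131915 0.23952928] [3.13858266 0.0113249  2.48402628] [-4.52347836 10.70134115 -1.68727815]
tool d cm -0.38067535808350406 0.12729411182656414
```

View pics/dish.png

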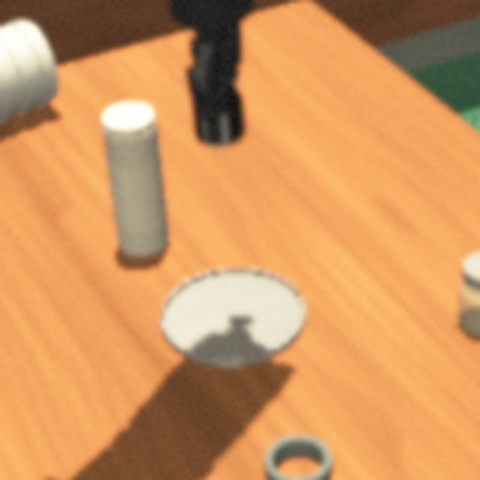

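The gripper with the cap is above the dish (dish at (233,315), spray at (140,180), clear). Going down.

Emit:
carry_out(
  steps=[
    {"delta_pos": [-0.2,0.1,2.5],"roll": 0},
    {"delta_pos": [-0.4,0.1,5],"roll": 0},
    {"delta_pos": [-0.4,0.1,7.5],"roll": 0},
    {"delta_pos": [-0.4,0.1,10],"roll": 0},
    {"delta_pos": [-0.4,0.1,12],"roll": 0},
  ],
)

```text
time: 12.4
eef_pos: [0.5057, 0.2288, 0.1177]
tool_rot: [3.14, 0.011, 2.484]
wrist_force: [0.6, -0.0, -0.5]
finger_gap: 0.538
```

Emit:
carry_out(
  steps=[
    {"delta_pos": [0,0,2],"roll": 0},
    {"delta_pos": [0,0,4],"roll": 0},
    {"delta_pos": [0,0,6],"roll": 0},
    {"delta_pos": [0,0,7],"roll": 0},
    {"delta_pos": [0,0,7.7],"roll": 0},
  ],
)

```text
time: 12.82
eef_pos: [0.506, 0.2282, 0.0395]
tool_rot: [3.141, 0.01, 2.484]
wrist_force: [0.5, -1.2, -0.6]
finger_gap: 0.544
```

Emit:
carry_out(
  steps=[
    {"delta_pos": [0,0,0.5],"roll": 0},
    {"delta_pos": [0,0,1],"roll": 0},
    {"delta_pos": [0,0,1.3],"roll": 0},
    {"delta_pos": [0,0,1.5],"roll": 0},
    {"delta_pos": [0,0,1.5],"roll": 0},
  ],
)

```text
time: 13.23
eef_pos: [0.5062, 0.2281, 0.0246]
tool_rot: [3.141, 0.01, 2.484]
wrist_force: [0.2, -0.1, -0.7]
finger_gap: 0.543
```

Emit:
carry_out(
  steps=[
    {"delta_pos": [0,0,0.2],"roll": 0},
    {"delta_pos": [0,0,0.4],"roll": 0},
    {"delta_pos": [0,0,0.6],"roll": 0},
    {"delta_pos": [0,0,0.8],"roll": 0},
    {"delta_pos": [0,0,1.0],"roll": 0},
  ],
)

```text
time: 13.65
eef_pos: [0.5063, 0.2281, 0.0144]
tool_rot: [3.141, 0.01, 2.484]
wrist_force: [-0.1, -0.0, -0.7]
finger_gap: 0.541
```

Emit:
carry_out(
  steps=[
    {"delta_pos": [0,0,0.1],"roll": 0},
    {"delta_pos": [0,0,0.2],"roll": 0},
    {"delta_pos": [0,0,0.2],"roll": 0},
  ],
)

```text
time: 13.9
eef_pos: [0.5063, 0.228, 0.0123]
tool_rot: [3.141, 0.01, 2.484]
wrist_force: [0.2, -0.2, -0.6]
finger_gap: 0.538
```

Emit:
carry_out(
  steps=[
    {"delta_pos": [0,0,0.1],"roll": 0},
    {"delta_pos": [0,0,0.2],"roll": 0},
    {"delta_pos": [0,0,0.2],"roll": 0},
  ],
)

```text
time: 14.15
eef_pos: [0.5062, 0.228, 0.0101]
tool_rot: [3.141, 0.01, 2.484]
wrist_force: [0.0, 0.8, -0.4]
finger_gap: 0.543
```

Emit:
carry_out(
  steps=[
    {"delta_pos": [0,0,0.1],"roll": 0},
    {"delta_pos": [0,0,0.2],"roll": 0},
    {"delta_pos": [0,0,0.2],"roll": 0},
  ],
)

```text
time: 14.4
eef_pos: [0.5062, 0.2279, 0.0079]
tool_rot: [3.141, 0.01, 2.484]
wrist_force: [0.0, 0.4, -0.5]
finger_gap: 0.538
```

Emit:
carry_out(
  steps=[
    {"delta_pos": [0,0,0.05],"roll": 0},
    {"delta_pos": [0,0,0.1],"roll": 0},
    {"delta_pos": [0,0,0.1],"roll": 0},
  ],
)

```text
time: 14.65
eef_pos: [0.5062, 0.2279, 0.0068]
tool_rot: [3.141, 0.01, 2.484]
wrist_force: [0.0, -0.0, -0.3]
finger_gap: 0.54
```

Emit:
carry_out(
  steps=[
    {"delta_pos": [0,0,0.05],"roll": 0},
    {"delta_pos": [0,0,0.1],"roll": 0},
    {"delta_pos": [0,0,0.1],"roll": 0},
  ],
)

```text
time: 14.9
eef_pos: [0.5061, 0.2279, 0.0057]
tool_rot: [-3.142, 0.01, 2.484]
wrist_force: [-0.4, -0.4, 0.4]
finger_gap: 0.54
```

Emit:
carry_out(
  steps=[
    {"delta_pos": [0,0,0.05],"roll": 0},
    {"delta_pos": [0,0,0.1],"roll": 0},
    {"delta_pos": [0,0,0.1],"roll": 0},
  ],
)

```text
time: 15.15
eef_pos: [0.5062, 0.2279, 0.005]
tool_rot: [3.141, 0.01, 2.484]
wrist_force: [-1.4, -1.1, 6.1]
finger_gap: 0.542
```

Contact at 6 N. I release, then rise.

Emit:
carry_out(
  steps=[
    {"delta_pos": [0,0,0],"roll": 0},
    {"delta_pos": [0,0,0],"roll": 0},
    {"delta_pos": [0,0,0],"roll": 0},
    {"delta_pos": [0,0,0],"roll": 0},
  ],
  fingers=7,
)

```text
time: 15.48
eef_pos: [0.5061, 0.2279, 0.0049]
tool_rot: [3.142, 0.01, 2.484]
wrist_force: [0.1, -0.3, -0.2]
finger_gap: 0.819
```

Emit:
carry_out(
  steps=[
    {"delta_pos": [0,0,-0.5],"roll": 0},
    {"delta_pos": [0,0,-1.5],"roll": 0},
    {"delta_pos": [0,0,-3],"roll": 0},
    {"delta_pos": [0,0,-5],"roll": 0},
    {"delta_pos": [0,0,-7],"roll": 0},
  ],
)

```text
time: 15.9
eef_pos: [0.5055, 0.2282, 0.0765]
tool_rot: [3.142, 0.01, 2.484]
wrist_force: [-0.0, -0.2, -0.1]
finger_gap: 0.818
```

Emit:
carry_out(
  steps=[
    {"delta_pos": [0,0,-2],"roll": 0},
    {"delta_pos": [0,0,-5],"roll": 0},
    {"delta_pos": [0,0,-8],"roll": 0},
    {"delta_pos": [0,0,-11],"roll": 0},
    {"delta_pos": [0,0,-11],"roll": 0},
  ],
)

```text
time: 16.32
eef_pos: [0.5061, 0.2296, 0.1924]
tool_rot: [3.135, 0.013, 2.484]
wrist_force: [0.6, 0.8, 0.4]
finger_gap: 0.818
```

Run:
```python
from h import *
for i in range(4): c=imaging.read_camera("side")
save(cv2.resize(c["img"][140:300,180:380],None,fx=3,fy=3,interpolation=2),"end.png"); W=cloud(c)
m=(c["img"].max(2)<70)&(np.hypot(W[...,0]-.506,W[...,1]-.228)<.045)&(W[...,2]<.07); P=W[m]
print(len(P),np.percentile(P[:,2],[5,50,95])); Q=P[P[:,2]>np.percentile(P[:,2],95)-.006]; print(Q.mean(0),np.ptp(Q,axis=0))
s=sensors.get_state(); print(s["eef_pos"],s["wrist_force"],s["finger_gap"],s["qvel"].round(3))
```

```text
193 [0.0084658  0.03756288 0.04506612]
[0.49839703 0.22288567 0.04303236] [0.03912332 0.04165777 0.00749067]
[0.50428759 0.22873702 0.18624991] [-0.31558167 -0.45816701 -0.30130517] 0.8212840595573044 [-0.001  0.017  0.002  0.002  0.001 -0.002 -0.   ]
```

View pics/end.png

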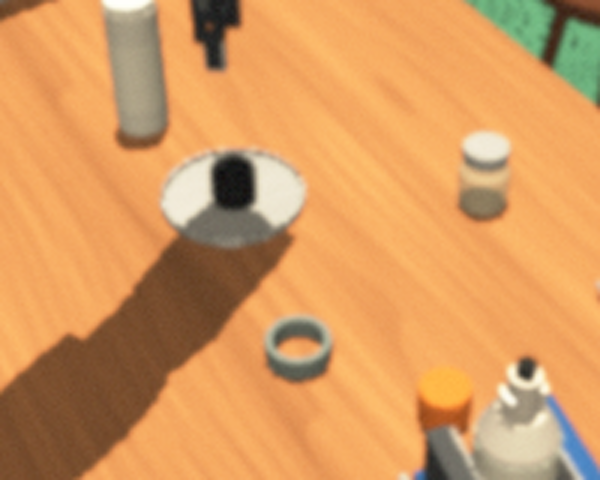

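The cap stands upright near the middle of the dish at (233,180). Its top is at 0.044 m as expected and nothing touches it. Handing in.

```bash
python3 -c "
from plant import robot; print(robot.close_job())"
```

```text
the job is handed in; nothing more can be done
None
```

The bottle is open and the black cap stands open side down in the steel dish. I handed the job in at about 16.5 s of the 67 s allowed; no verdict was reported.

- **Opening:** I gripped the cap and pressed the bottle about 15 mm down to its bed. I then held the cap pressed at about 11 to 12 N and turned it about 1.48 rad anticlockwise. It came up with no pull on the wrist.
- **Placing:** I lowered it into the dish until contact at about 6 N, released it and raised the gripper.
- **Last checks:** The side camera puts the cap's top at about 0.044 m, which is right for a cap standing on the dish floor. Its axis is within about 10 mm of the dish centre and it looks upright in the picture. The wrist force was near zero, and the gripper was about 0.14 m clear above it. The spray, tape and jar look unmoved in the last picture, but I did not measure them. The driver was outside that last picture.
- **What disagreed:** The grasp was a few mm off the bottle's axis, so the sideways force rose to about 11 N during the turn. My first correction went the wrong way; the second removed the force. Camera and arm positions differed by about 5 to 9 mm, well inside the 48 mm allowed.

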